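# Seat the bayonet reference plug in the calibrator and hold it home

## Robot

A 6-joint arm with a two-finger parallel gripper is mounted at the origin on a cart in front of the work surface, level with it; the furniture and walls round the work are solid. World frame = base frame: x ahead of the robot, y to its left, z up, the work surface at z = 0. Lengths are in m, angles in rad, forces in N, time in s.
With the tool pointing down it reaches from about 0.425 to 0.95 m from the base axis. Payload 3.5 kg.
Tool frame: the origin (TCP) lies between the finger pads; the fingertips stand 19 mm ahead of it and the grasp point (between the pads) is the TCP (ctrl.nose_length is the distance from the TCP to the fingertips, in m); z points along the fingers, y is the line along which they close (so a half turn about z gives the same grasp; the last joint's range is limited). The gripper opens to 85 mm and grips with 20 to 120 N. Pads are 22 mm wide; open, the fingers measure 114 mm over their backs; the gripper's body (76 mm by 85 mm) begins 54 mm behind the grasp point. The pads swing forward as they close: fully open they stand 13 mm farther back than shut.
Start: joints at [0.967, 0.286, 1.577, -0, 1.279, -0.15], TCP at [0.296, 0.607, 0.25] pointing down, gripper open.
Joint ranges: [-2.77, 2.77], [-0.9, 2.22], [0.21, 2.48], [-1.53, 4.67], [0.24, 2.81], [-2.84, 2.84]. Speed limits (rad/s): [2.79, 2.79, 3.14, 3.14, 3.14, 3.14].

## Interface

Orientations are given as a unit quaternion [x, y, z, w].
In Python, from plant import ctrl gives the robot as it stands.
- The arm moves only by the tool apply_moves, never from a script. Its argument "series" is a list of rows, each a list of 6 numbers: the shift along the world's x, y, z scaled (see below), then the turn, a rotation vector about the world's x, y, z scaled (see below). A call has 1 to 20 rows; each row is the pose to reach, as a shift and turn from the pose commanded when the call began; what a row does not reach only later rows make up. The controller multiplies each number of a shift by 0.8 m and each number of a turn by 45 degrees. A row lasts 1/8 s, in which the tool goes at most 62.5 mm and 10.7 degrees, less where a joint would pass 70% of its speed; a pose out of reach is approached as far as the arm can. A call with a number of a shift or a turn outside -1 to 1 is refused whole. A call with a gripper value outside its range is refused whole. "jaw" is the opening, from 0 (shut) to 1 (fully open), set as the call begins (left out, the last holds). The fingers move at their own pace and stop on an object; "squeeze" is the grip in N (left out, the last holds). Time passes only in rows, so rows that repeat a pose let the fingers close. It gives the time, the measured TCP pose, the force, the opening and the grip force at its end, in the units of the state.
- ctrl.get_state(): the state, without advancing time (a new reading comes with each control period).
- ctrl.read_camera(name): name is "side" or "top"; returns the picture (384x512x3 uint8, red, green, blue); there is no depth.
- ctrl.get_calibration(name): a dict with "fx", "fy", "cx", "cy" (pixels), "xyz" and "orientation" of the camera in the world. Camera axes: x right, y up, looking along -z (the intrinsics and any distortion apply to the point x, -y, -z); pixel columns grow to the right and rows downward; lengths in m; the calibration is good to about 2 mm. A picture is of the moment at which its call begins. get_calibration takes no time and is no camera call.
- ctrl.sign_off(): hands the job in; it is judged then, once.
Trained networks look in the newest picture that a camera, given by its name, has taken for a name from the list of things; names that differ only in an ending like _2 or _b are one class to them, and where a whole thing is asked for, a point or a joint stands for the part that bears it (a point fixed in the world has none). Each returns a list of dicts, best first, with "p" (0 to 1); they miss things now and then, are a little off and sometimes report something else, mostly with a low value. They report only what shows in the picture. A call takes as long as a camera call.
- ctrl.boxes_of(thing, camera): "xy" ([column, row] as shares, 0 to 1, of the picture: columns of its width, rows of its height, amid what is visible of it).
- ctrl.silhouettes(thing, camera): "pixels" (384x512 bool, what is visible of it) and "xy" ([column, row] as shares, 0 to 1, of the picture: columns of its width, rows of its height, amid what is visible of it).
The state is a dict: "time": time; "qpos": joint angles; "dq": joint speeds; "joint_efforts": joint torques, N m; "eef_pos": TCP position; "tcp_rot": TCP orientation; "contact_force": force on the tool from outside, world axes, zero at the start; "wrist_torque": the same for the moment, N m; "opening": opening from 0.0 (shut) to 1.0 (fully open); "finger_force": force on a finger pad.
Only numpy, scipy, OpenCV 4.12 (cv2) and the standard library are available. Lean on these libraries where they do the work, as an engineer would, in place of code of your own. Each camera call takes 0.05 s, during which the arm holds its last target. There are 200 camera calls.

## Task

Lift the loose dust lid off the calibrator's socket by its knob and stand it the right way up on the bench, clear of the calibrator. Then take the plug with the two side pins, push it straight down into the socket with the pins in the two slots, and, keeping it pushed down against the spring, twist it about a quarter turn clockwise (seen from above) until it stops. Finish still holding it there, turned to the stop and pressed fully home with its flange down on the rim (do not let go, the spring would lift it), and leave the glass flask and the vial standing where they are.

Things in the scene. Friction and masses are not known exactly. Their poses are not given: they have to be found in the camera images.
- lid_knob (a point): Centre of the dust lid's black knob (24 mm wide, 16 mm high, on an 8 mm high neck 12 mm thick). Lid: grey round cap, 66 mm wide, about 60 g, loose on the calibrator's tower, its 8 mm deep skirt round the tower with 2 mm play; lifts straight off. The lid's flat top is 16 mm, the skirt's lower edge 29 mm below this point. z is up when the lid is right way up
- calibrator: Probe calibrator fixed to the bench; origin under its middle at bench height, x and z as socket. Low white case 126 x 126 mm, 26 mm high (display and keys on its -x side), with a round aluminium tower 56 mm wide in its middle that holds the socket, 62 mm high to the rim
- socket (a point): Centre of the bayonet socket's mouth, level with the rim, 62 mm above the bench; z up. Bore 35 mm wide; two slots 10 mm wide through the 10 mm thick rim lie opposite each other along this frame's +x and -x, 48 mm over both. Below the rim the pins turn clockwise (seen from above) from the slots to a fixed stop at 80 degrees; the other way is blocked
- spring_plate (a joint): Travel in m of the steel spring plate inside the socket, 0 at rest (its face 10 mm below the rim), 0.014 with the plug home. The plug's end pushes it down: 3 N at first touch, 0.45 N more per mm, about 9 N at home. The pins pass under the rim when the flange is less than 5 mm from it; let go once turned, the plug springs up until its flange is 5 mm above the rim
- plug_centre (a point): Centre of the upright plug, half-way up its 60 mm, about 150 g. From below: aluminium barrel 32 mm wide, 24 mm long; two pins 6 mm thick along the plug's +x and -x, 44 mm over their ends, axis 6 mm above the lower end; black flange 52 mm wide, 6 mm thick, its top level with this point; grip bar 30 mm high, 42 mm along x, 20 mm thick along y. Either pin fits either slot. Home: 6 mm above the rim
- flask_centre (a point): Centre, half-way up, of a small glass conical flask, 62 mm in diameter and 104 mm high, standing loose on the other side of the calibrator from the plug: leave it alone
- vial_centre (a point): Centre, half-way up, of a small glass vial, 23 mm in diameter and 62 mm high, standing loose behind the calibrator: leave it alone

How it is judged:
By the outcome, as a careful person would: the job done as asked, in the order asked, and still so for the second after the job is handed in, while the arm keeps its last pose, push and grip.
It also fails if it takes over 61 s, if anything falls off the work surface, if the arm or the gripper's body presses on something with over 40 N, if the wrist force passes 120 N, or if a joint passes its speed limit or range.

## Working session

There is one attempt and no reset: what is moved stays moved. The work goes in short steps, Python scripts to look and compute and a tool call to move; the robot and the scene stay as the last step left them, time stands still between calls to the robot, and variables do not carry over. Pictures are saved under pics/ and viewed, at most 10 in all, crops included, and the job is handed in when it is done.

Besides the shell and the picture viewer there is one more tool, called after "Request:" by a JSON object that holds its "api" and its "payload", one argument or row to a line. apply_moves: Moves the arm, as the interface text tells. Shifts and turns lie within -1 to 1; 1 stands for 0.8 m of shift or 45 degrees of turn. Its arguments: {"type":"object","properties":{"series":{"type":"array"},"jaw":{"type":"number"},"squeeze":{"type":"number"}},"required":["series"]}

```bash
mkdir -p pics; ls
python3 - <<'E'
from plant import ctrl
import cv2,numpy as np
print(ctrl.get_state())
for c in("side","top"):
    im=ctrl.read_camera(c); cv2.imwrite(f"pics/{c}0.png",im[:,:,::-1]); print(c,ctrl.get_calibration(c))
    for t in("lid_knob","calibrator","socket","plug_centre","flask_centre","vial_centre"):
        print(t,[(np.round(np.array(d["xy"])*[512,384],1),round(d["p"],2)) for d in ctrl.boxes_of(t,c)[:2]])
a=cv2.imread("pics/side0.png");b=cv2.imread("pics/top0.png")
cv2.imwrite("pics/both0.png",cv2.resize(np.vstack([a,b]),None,fx=.78,fy=.78))
E
```

```text
pics
{'time': 0.0, 'qpos': array([ 9.67020993e-01,  2.87225361e-01,  1.57817592e+00,  2.31244568e-05,
        1.27860917e+00, -1.49987077e-01]), 'dq': array([-0.00273954, -0.0003226 ,  0.00091965,  0.00032902, -0.00018231,
       -0.00010066]), 'joint_efforts': array([-1.79513136e-04, -4.05970967e+01, -2.92632186e+01, -1.29685068e-04,
        5.83795234e-03, -1.54205941e-05]), 'eef_pos': array([0.29551099, 0.60619378, 0.24890791]), 'tcp_rot': array([ 2.24955439e-01,  9.74368302e-01, -1.11998159e-03, -4.55193262e-04]), 'contact_force': array([-0.8517504 , -0.25368025,  0.19721018]), 'wrist_torque': array([ 0.00310586,  0.01964069, -0.02837742]), 'finger_force': 0.0, 'opening': 1.000126164974487}
side {'fx': 459.6426426599233, 'fy': 459.6426426599233, 'cx': 254.8025534384003, 'cy': 190.6704187411145, 'xyz': array([ 0.34907507, -1.1430125 ,  0.55783175]), 'orientation': array([ 0.54878743, -0.05874792, -0.07870752,  0.83017237])}
lid_knob [(array([259.5, 192.6]), 0.51)]
calibrator [(array([255.5, 208.9]), 0.63)]
socket [(array([258.3, 210. ]), 0.83)]
plug_centre [(array([209.2, 168.4]), 0.8), (array([240.2, 254.6]), 0.37)]
flask_centre [(array([240.5, 256.6]), 0.95)]
vial_centre [(array([303.3, 196.5]), 0.64)]
top {'fx': 424.4689418560872, 'fy': 424.4689418560872, 'cx': 256.5354572600211, 'cy': 194.0204623731206, 'xyz': array([0.36405703, 0.0115054 , 1.16358538]), 'orientation': array([-0.06598859,  0.07150926,  0.70696304, -0.70052494])}
lid_knob [(array([257.8, 194.1]), 0.64)]
calibrator [(array([261. , 206.4]), 0.64)]
socket [(array([263. , 202.5]), 0.61)]
plug_centre [(array([148.3, 233.3]), 0.57), (array([262.1, 204.7]), 0.22)]
flask_centre [(array([362.8, 228.8]), 0.68)]
vial_centre []
```

View pics/both0.png

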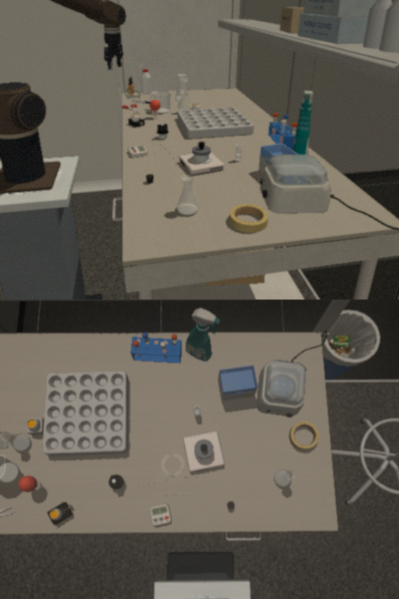

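```bash
cat > h.py <<'E'
import numpy as np,cv2
from scipy.spatial.transform import Rotation as R
from plant import ctrl
def ray(cam,uv):
    c=ctrl.get_calibration(cam); d=np.array([(uv[0]-c["cx"])/c["fx"],-(uv[1]-c["cy"])/c["fy"],-1.])
    return np.array(c["xyz"]),R.from_quat(c["orientation"]).apply(d)
def atz(cam,uv,z):
    o,d=ray(cam,uv); return o+d*(z-o[2])/d[2]
def proj(cam,p):
    c=ctrl.get_calibration(cam); q=R.from_quat(c["orientation"]).inv().apply(np.atleast_2d(p)-c["xyz"])
    return np.c_[c["cx"]+c["fx"]*q[:,0]/-q[:,2],c["cy"]-c["fy"]*q[:,1]/-q[:,2]]
def tri(a,b):
    (o1,d1),(o2,d2)=ray("side",a),ray("top",b)
    s=np.linalg.lstsq(np.c_[d1,-d2],o2-o1,rcond=None)[0]
    p,q=o1+s[0]*d1,o2+s[1]*d2; return (p+q)/2,np.linalg.norm(p-q)
E
python3 - <<'E'
from h import *
print("knob",tri((259.5,192.6),(257.8,194.1)),atz("top",(257.8,194.1),.081),atz("side",(259.5,192.6),.081))
print("plug",tri((209.2,168.4),(148.3,233.3)),atz("top",(148.3,233.3),.03+.02))
print("flask",tri((240.5,256.6),(362.8,228.8)))
print("vial",atz("side",(303,196.5),.031))
a=cv2.imread("pics/top0.png")[150:290,100:420]; cv2.imwrite("pics/topc.png",cv2.resize(a,None,fx=2.5,fy=2.5,interpolation=cv2.INTER_CUBIC))
E
```

```text
knob (array([ 0.58864899, -0.00243244,  0.05604972]), np.float64(0.012660836842276563)) [ 0.57733214 -0.00133102  0.081     ] [ 0.58316138 -0.05725119  0.081     ]
plug (array([0.4848572 , 0.29193194, 0.02759329]), np.float64(0.00272912309043275)) [0.48113222 0.28645427 0.05      ]
flask (array([ 0.49215726, -0.28295299,  0.03004478]), np.float64(0.004132680845478536))
vial [0.72447297 0.00786731 0.031     ]
```

View pics/topc.png

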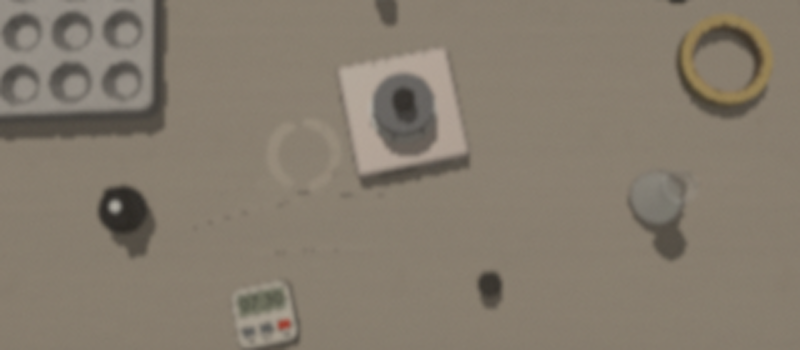

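Run:
```python
from h import *
a=cv2.imread("pics/side0.png");b=cv2.imread("pics/top0.png")
f=lambda im,u,v,w,h,k:cv2.resize(im[v:v+h,u:u+w],None,fx=k,fy=k,interpolation=cv2.INTER_CUBIC)
r1=np.hstack([f(a,185,145,50,37,8),f(a,225,170,50,37,8)])
r2=np.hstack([f(b,125,215,50,37,8),f(b,235,175,50,37,8)])
cv2.imwrite("pics/z.png",np.vstack([r1,r2]))
```

```text
(no output)
```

View pics/z.png

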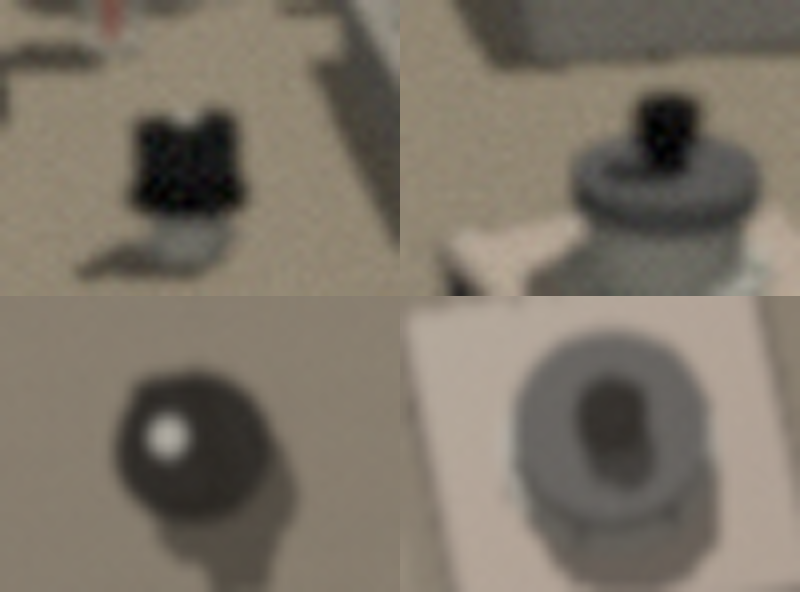

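Run:
```python
from h import *
A={}
for c in("side","top"):
    A[c]=np.mean([ctrl.read_camera(c).astype(float) for _ in range(8)],0); np.save(c+"avg.npy",A[c])
def f(im,u,v,w,h,k,g):
    im=np.clip(im[v:v+h,u:u+w,::-1]/255,0,1)**g; im/=im.max(); return cv2.resize((im*255).astype(np.uint8),(400,300),interpolation=cv2.INTER_CUBIC)
cv2.imwrite("pics/z2.png",np.vstack([np.hstack([f(A["side"],195,150,28,21,0,.5),f(A["side"],225,180,64,48,0,1)]),np.hstack([f(A["top"],135,222,28,21,0,.5),f(A["top"],229,174,64,48,0,1)])]))
for c in("side","top"):
    for t in("calibrator","plug_centre","lid_knob","socket","vial_centre"):
        for d in ctrl.silhouettes(t,c)[:1]:
            m=d["pixels"]; np.save(f"m_{t}_{c}.npy",m); v,u=np.where(m); print(c,t,d["p"],m.sum(),u.min(),u.max(),v.min(),v.max(),cv2.minAreaRect(np.c_[u,v].astype(np.float32)))
```

```text
side calibrator 0.61 1183 230 286 196 225 ((258.0192565917969, 208.09616088867188), (29.221303939819336, 54.1280517578125), 78.69007110595703)
side plug_centre 0.67 238 200 215 159 177 ((207.5, 168.0), (18.0, 15.0), 90.0)
side lid_knob 0.79 298 246 269 182 199 ((257.5, 190.5), (17.0, 23.0), 90.0)
side socket 0.62 1141 230 286 196 223 ((258.0693054199219, 209.66375732421875), (26.393762588500977, 55.70166778564453), 87.61405944824219)
side vial_centre 0.45 183 301 309 185 207 ((305.0, 196.0), (22.0, 8.0), 90.0)
top calibrator 0.89 1574 235 287 170 220 ((260.6684875488281, 195.17507934570312), (46.04334259033203, 46.45536422729492), 78.11134338378906)
top plug_centre 0.61 301 139 158 225 243 ((148.5, 234.0), (18.0, 19.0), 90.0)
top lid_knob 0.64 467 249 272 180 204 ((260.5, 192.0), (24.0, 23.0), 90.0)
top socket 0.58 1647 235 287 170 221 ((260.8419189453125, 195.24127197265625), (46.50157165527344, 46.41999053955078), 78.2317123413086)
top vial_centre 0.62 96 249 256 136 149 ((252.5, 142.5), (13.0, 7.0), 90.0)
```

View pics/z2.png

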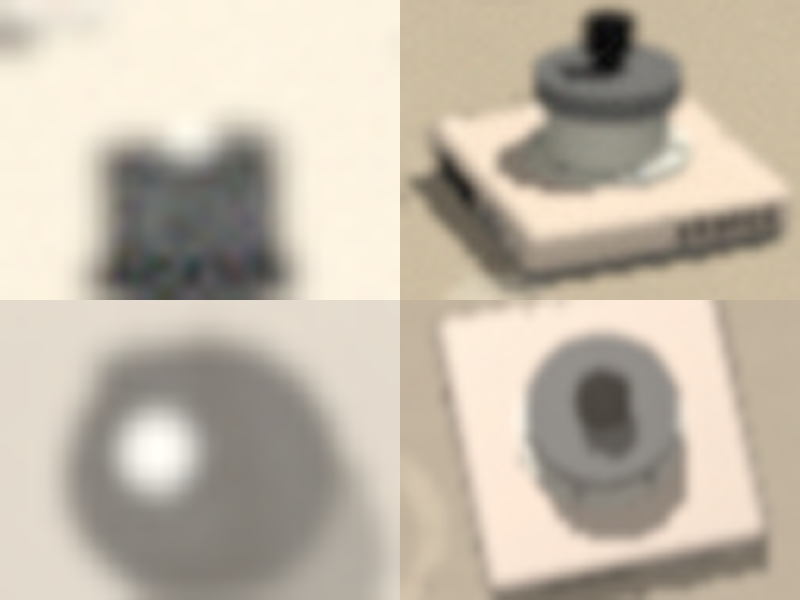

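Run:
```python
from h import *
from scipy.optimize import least_squares,minimize
t=np.load("topavg.npy"); s=np.load("sideavg.npy")
print("patch",atz("side",(268.2,205.6),.026),atz("top",(248.2,196.4),.026))
# brightness profile sample
print(t[195,230:295:3].mean(1).astype(int), t[165:225:3,240].mean(1).astype(int))
def fit(img,cam,win,thr,pts,p0):
    u0,u1,v0,v1=win; k=8
    big=cv2.resize(img.mean(2)[v0:v1,u0:u1].astype(np.float32),None,fx=k,fy=k,interpolation=cv2.INTER_CUBIC)
    m=(big>thr).astype(np.uint8); n,l,st,_=cv2.connectedComponentsWithStats(m); m=(l==1+np.argmax(st[1:,4])).astype(np.uint8)
    hull=cv2.convexHull(cv2.findContours(m,0,1)[0][0]); H=np.zeros_like(m); cv2.fillConvexPoly(H,hull,1)
    def cost(p):
        q=(proj(cam,pts(p))-[u0,v0]+.5)*k-.5
        P=np.zeros_like(m); cv2.fillConvexPoly(P,cv2.convexHull(np.round(q*16).astype(np.int32)),1,shift=4)
        return np.sum(P!=H)/H.sum()
    r=minimize(cost,p0,method="Nelder-Mead",options=dict(initial_simplex=np.array([p0]+[np.array(p0)+d for d in np.diag([.01,.01,.1])])));return r.x,r.fun
def case(p):
    a=p[2]+np.pi/4+np.arange(4)*np.pi/2; r=.063*2**.5
    return np.c_[p[0]+r*np.cos(a),p[1]+r*np.sin(a),np.full(4,.026)]
for thr in(150,165,180): print(thr,fit(t,"top",(228,296,162,232),thr,case,[.58,0,.2]))
```

```text
patch [ 0.61524092 -0.02486708  0.026     ] [0.58199352 0.0242758  0.026     ]
[125 126 121 150 166 166 154 100 101  94  60  62  75  99  98 156 162 162
 122 124 124 124] [125 125 124 125 158 167 167 167 167 166 163 157 145 135 124 121 118 125
 124 126]
150 (array([ 0.59522387, -0.01254764,  0.19849809]), np.float64(0.15780132633802574))
165 (array([0.63856515, 0.03308149, 0.88012883]), np.float64(1.0609510376788234))Traceback (most recent call last):
  File "<stdin>", line 20, in <module>
  File "<stdin>", line 10, in fit
    return _wrapfunc(a, 'argmax', axis=axis, out=out, **kwds)
    return bound(*args, **kwds)
ValueError: attempt to get argmax of an empty sequence
```

Run:
```python
from h import *
t=np.load("topavg.npy").mean(2); s=np.load("sideavg.npy").mean(2)
for r in range(166,230,3): print(r,' '.join("%3d"%x for x in t[r,230:294:3]))
```

```text
166 125 125 125 125 124 124 125 124 124 124 124 125 125 125 125 124 124 124 124 124 124 124
169 125 125 125 125 124 124 124 124 125 124 124 124 126 126 139 141 129 124 124 124 124 124
172 124 125 125 125 124 124 125 127 126 140 142 155 159 158 164 165 138 123 124 125 125 124
175 125 125 127 126 140 143 151 160 159 166 166 165 165 165 164 164 153 119 125 124 124 124
178 125 122 154 165 166 166 166 166 166 162 153 154 163 164 164 164 160 117 125 125 124 125
181 126 123 147 167 166 166 166 164 130 106 102 102 110 142 164 163 163 119 126 125 125 125
184 126 124 135 167 166 166 166 131 101 100  89  94 100 101 153 164 163 132 124 125 125 125
187 125 125 120 166 166 166 159 103 101  79  52  52  92 100 114 163 163 144 123 124 124 124
190 125 126 113 163 166 166 157 101 101  67  50  49  89 100 106 163 162 156 119 125 125 125
193 126 126 121 157 166 166 159 100 100  83  49  50  77  99 106 161 162 160 121 124 125 125
196 125 125 122 145 166 166 152  97 101  97  65  64  78  99  93 152 162 161 127 124 124 124
199 130 125 124 135 165 165 150  97  98 100  96  85  97  91  93 148 161 161 138 124 125 
[... 223 characters left out ...]
 125  94  95  95  95  95 131 161 161 160 160 121 125 125
211 125 133 130 123 144 164 164 164 162 135 109 108 108 138 160 158 153 145 131 108 124 125
214 126 136 129 125 132 164 163 163 163 163 160 155 146 133 118 101  85  84  80  93 125 126
217 129 129 125 126 121 161 158 148 134 116  97  77  75  78  78  79  82  87 100 110 125 125
220 135 123 125 125 118 104  91  79  71  76  77  80  82 101 106 110 122 126 126 125 125 125
223 131 126 126 126 126  84  82  88  88 105 106 120 121 125 125 125 125 126 125 125 126 125
226 125 125 123 121 126 121 121 123 124 125 124 125 125 125 125 125 125 125 125 125 124 125
229 125 125 121 120 124 125 125 123 124 126 124 125 124 125 124 125 124 125 124 125 125 126
```

```bash
cat >> h.py <<'E'
from scipy.optimize import minimize
def fit(img,cam,win,thr,pts,p0,step,bright=True):
    u0,u1,v0,v1=win; k=8
    big=cv2.resize(img[v0:v1,u0:u1].astype(np.float32),None,fx=k,fy=k,interpolation=cv2.INTER_CUBIC)
    m=((big>thr) if bright else (big<thr)).astype(np.uint8); n,l,st,_=cv2.connectedComponentsWithStats(m); m=(l==1+np.argmax(st[1:,4])).astype(np.uint8)
    H=np.zeros_like(m); cv2.fillConvexPoly(H,cv2.convexHull(np.argwhere(m)[:,::-1].astype(np.int32)),1)
    def cost(p):
        q=(proj(cam,pts(p))-[u0,v0]+.5)*k-.5
        P=np.zeros_like(m); cv2.fillConvexPoly(P,cv2.convexHull(np.round(q*16).astype(np.int32)),1,shift=4)
        return np.sum(P!=H)/H.sum()
    p0=np.array(p0)
    r=minimize(cost,p0,method="Nelder-Mead",options=dict(initial_simplex=np.vstack([p0]+[p0+d for d in np.diag(step)]),xatol=1e-5,fatol=1e-5));return r.x,r.fun
def case(p,z=.026):
    a=p[2]+np.pi/4+np.arange(4)*np.pi/2; r=p[3]/2**.5
    return np.c_[p[0]+r*np.cos(a),p[1]+r*np.sin(a),np.full(4,z)]
def circ(x,y,z,r,n=40):
    a=np.arange(n)*2*np.pi/n; return np.c_[x+r*np.cos(a),y+r*np.sin(a),np.full(n,z)]
def plug(p,zc=.03):  # x,y,yaw: dark part = bar + flange
    R2=np.array([[np.cos(p[2]),-np.sin(p[2])],[np.sin(p[2]),np.cos(p[2])]])
    c=np.array([[.021,.01],[-.021,.01],[-.021,-.01],[.021,-.01]])@R2.T+p[:2]
    return np.vstack([circ(p[0],p[1],zc,.026),circ(p[0],p[1],zc-.006,.026)]+[np.c_[c,np.full(4,z)] for z in(zc,zc+.03)])
E
python3 - <<'E'
from h import *
t=np.load("topavg.npy").mean(2); s=np.load("sideavg.npy").mean(2)
for thr in (142,146,150): print(thr,fit(t,"top",(232,296,164,226),thr,case,[.585,0,.2,.12],[.01,.01,.1,.005]))
lid=lambda p:np.vstack([circ(p[0],p[1],.065,.033)])
for thr in(120,135): print("lid",fit(t,"top",(244,278,177,206),thr,lid,[.58,0],[.01,.01],False))
for r in range(222,247,2): print(r,' '.join("%3d"%x for x in t[r,134:164:2]))
for y in(0,.4,.8,-.4,-.8,1.57): 
  for thr in(70,85): print("plug",thr,fit(t,"top",(132,166,218,248),thr,plug,[.485,.29,y],[.01,.01,.3],False))
print("vial",atz("side",(305,206),0),atz("top",(252.5,142.5),.031))
for r in range(156,184,2): print(r,' '.join("%3d"%x for x in s[r,194:224:2]))
E
```

```text
142 (array([ 0.59061398, -0.00918833,  0.193746  ,  0.11958304]), np.float64(0.008811157480772262))
146 (array([ 0.590487  , -0.00918258,  0.19206647,  0.11826181]), np.float64(0.009479475243334744))
150 (array([ 0.5902385 , -0.00911705,  0.19446568,  0.11703391]), np.float64(0.008129447820892421))
lid (array([ 0.58288087, -0.01099961]), np.float64(0.1553730889386525))
lid (array([ 0.5833765 , -0.01067409]), np.float64(0.1945879969875607))
222 124 124 124 125 125 124 124 122 122 124 124 124 125 124 125
224 123 123 124 123 116 104  98  87  87 101 118 124 124 124 124
226 123 123 124 116  74  53  48  44  44  52  76 110 123 123 124
228 123 123 124 104  52  45  50  44  42  44  46  72 116 123 123
230 123 124 121  78  47  96 120  68  43  44  45  48  92 122 123
232 123 124 115  61  56 143 164  99  45  43  46  46  70 115 124
234 123 123 112  54  48 107 127  70  42  42  45  45  56  95 123
236 123 123 115  61  45  48  55  45  43  42  44  46  62  85 118
238 123 123 122  85  46  44  44  45  42  41  43  49  71  78 111
240 123 122 123 114  74  46  42  41  40  40  46  65  77  77 106
242 123 123 123 
[... 1504 characters left out ...]
 130 130 130 120  51  20  24  23  19  21  69 128 130 131 130
164 132 129 130 122  57  21  25  23  24  26  68 127 131 131 131
166 130 130 131 121  56  20  21  18  21  23  59 122 132 130 130
168 129 131 128 106  36  14   9   9  11  12  32 109 132 130 130
170 130 130 129 104  45  19  11  17  16  20  52 113 131 130 132
172 129 130 130 126 111  77  65  63  66  75 108 129 130 130 130
174 129 130 129 121 114  98 100 103  99  89 112 130 131 132 131
176 129 119  93  75  75  83  99 105  99  96 122 132 131 131 132
178 111  82  77  70  68  69  77  79  92 115 129 131 131 131 130
180 119 114 119 115 115 114 115 115 124 130 130 131 131 132 131
182 130 129 130 130 129 128 131 131 132 131 131 130 131 132 129
```

Run:
```python
from h import *
t=np.load("topavg.npy").mean(2); s=np.load("sideavg.npy").mean(2)
for thr in (60,75):
  for y in(0,.4,-.4,1.5): print("side plug",thr,fit(s,"side",(192,226,150,184),thr,plug,[.485,.29,y],[.01,.01,.3],False))
print("dot",atz("top",(145.6,232),.06), proj("side",[.4817,.29,.06]))
print("lid knob exp",proj("top",[.590,-.009,.099]),proj("side",[.590,-.009,.099]), "knob z .062+... ")
knob=lambda p:np.vstack([circ(p[0],p[1],z,.012) for z in(.075,.091)])
print(fit(s,"side",(246,272,178,204),45,lambda p:np.vstack([circ(p[0],p[1],.083+h,.012) for h in(-.008,.008)]),[.59,-.009],[.01,.01],False))
np.set_printoptions(linewidth=200)
for r in range(178,202,2): print(r,' '.join("%3d"%x for x in s[r,240:280:2]))
```

```text
side plug 60 (array([ 0.4816987 ,  0.29467036, -0.07287247]), np.float64(0.2889764575123775))
side plug 60 (array([0.48130995, 0.29490597, 1.12265386]), np.float64(0.22006668687481054))
side plug 60 (array([ 0.48462446,  0.29463648, -0.13682768]), np.float64(0.2875618874406386))
side plug 60 (array([0.48384727, 0.29551969, 1.79424771]), np.float64(0.2266343336364555))Traceback (most recent call last):
  File "<stdin>", line 4, in <module>
  File "h.py", line 27, in fit
    r=minimize(cost,p0,method="Nelder-Mead",options=dict(initial_simplex=np.vstack([p0]+[p0+d for d in np.diag(step)]),xatol=1e-5,fatol=1e-5));return r.x,r.fun
    res = _minimize_neldermead(fun, x0, args, callback, bounds=bounds,
                               **options)
    fsim[j] = func(sim[j])
              ~~~~^^^^^^^^
    fx = function(np.copy(x), *(wrapper_args + args))
  File "h.py", line 23, in cost
    q=(proj(cam,pts(p))-[u0,v0]+.5)*k-.5
       ~~~~^^^^^^^^^^^^
  File "h.py", line 10, in proj
    c=ctrl.get_calibration(cam); q=R.from_quat(c["orientation"]).inv().apply(np.atleast_2d(p)-c["xyz"])
ValueError: time passes only in moves, steps and waits
```

```bash
sed -i 's/^def ray/C={c:ctrl.get_calibration(c) for c in("side","top")}\ndef ray/; s/c=ctrl.get_calibration(cam)/c=C[cam]/' h.py
python3 - <<'E'
from h import *
print(ctrl.get_state()["time"])
t=np.load("topavg.npy").mean(2); s=np.load("sideavg.npy").mean(2)
for yw in(0,.8,1.57):
    for cam in("side","top"):
        q=proj(cam,plug([.4817,.29,yw])); print(yw,cam,q.min(0),q.max(0), proj(cam,plug([.4817,.29,yw])[-4:]).round(1).tolist())
print("dot",atz("top",(145.6,232),.06), proj("side",[.4817,.29,.06]))
print("lid knob exp",proj("top",[.590,-.009,.083]),proj("side",[.590,-.009,.083]))
print(proj("side",circ(.59,-.009,.067,.033)).min(0),proj("side",circ(.59,-.009,.067,.033)).max(0))
for r in range(178,202,2): print(r,' '.join("%3d"%x for x in s[r,240:280:2]))
E
```

```text
2.0
0 side [200.00160517 158.13040279] [215.78567068 172.49694656] [[213.6, 158.1], [200.9, 158.8], [201.5, 160.8], [214.3, 160.1]]
0 top [139.03238391 224.17541567] [159.05534978 243.82820178] [[142.5, 224.7], [141.8, 240.8], [149.5, 240.8], [150.2, 224.6]]
0.8 side [200.00160517 157.18660696] [215.78567068 172.49694656] [[209.2, 157.2], [201.2, 160.6], [206.0, 161.8], [213.9, 158.3]]
0.8 top [137.63438095 224.17541567] [159.05534978 243.82820178] [[137.6, 229.9], [148.8, 241.1], [154.4, 235.5], [143.2, 224.4]]
1.57 side [200.00160517 157.24572193] [215.78567068 172.49694656] [[204.0, 157.6], [205.2, 161.7], [211.3, 161.4], [210.0, 157.2]]
1.57 top [137.73153829 224.17541567] [159.05534978 243.82820178] [[137.7, 236.6], [154.0, 236.5], [154.2, 228.8], [138.1, 228.9]]
dot [0.48352875 0.29112474 0.06      ] [[207.61698859 159.44753904]]
lid knob exp [[260.70515494 189.14843093]] [[258.34877429 184.86934546]]
[246.21826492 185.68555636] [270.28813807 195.09132897]
178  88  89  89 107 116 116 116 116 114 117 128 128 128 127 128 128 127 128 130 130
180 128 129 128 130 131 131 132 130 122
[... 184 characters left out ...]
 130 129 129 130 132 130 130
186 130 131 130 131 131 126 116  65  12   8  12  78 118 126 131 131 129 130 130 130
188 129 131 130 125 110  97  90  65  19   9  29  74  91 100 114 128 131 131 131 131
190 131 129 130 108  90  75  64  58  21  10  44  85  89  87  92 120 130 130 130 130
192 130 131 130  98  83  79  59  58  54  58  76  87  89  88  85 114 130 130 129 130
194 130 130 126  89  58  71  78  83  84  84  86  86  81  77  68 113 132 131 129 131
196 130 131 132 121  65  53  56  61  64  65  64  63  59  58  82 139 145 133 130 130
198 151 153 158 158 108  70  65  64  60  61  60  61  65  73 128 161 161 147 132 130
200 162 162 158 129  96  89  95  95  94  94  93  92  92  91 141 164 163 162 144 132
```

Request:
{"api": "apply_moves", "payload": {
  "series": [
    [0.03, -0.065, 0, 0, 0, 0],
    [0.06, -0.13, 0, 0, 0, 0],
    [0.09, -0.19, 0, 0, 0, 0],
    [0.12, -0.255, 0, 0, 0, 0],
    [0.15, -0.32, 0, 0, 0, 0],
    [0.18, -0.38, 0, 0, 0, 0],
    [0.21, -0.445, 0, 0, 0, 0],
    [0.24, -0.51, 0, 0, 0, 0],
    [0.27, -0.57, 0, 0, 0, 0],
    [0.3, -0.635, 0, 0, 0, 0],
    [0.33, -0.7, 0, 0, 0, 0],
    [0.36, -0.755, 0, 0, 0, 0],
    [0.3675, -0.77, 0, 0, 0, 0],
    [0.3675, -0.77, -0.06, 0, 0, 0],
    [0.3675, -0.77, -0.12, 0, 0, 0],
    [0.3675, -0.77, -0.12, 0, 0, 0],
    [0.3675, -0.77, -0.12, 0, 0, 0]
  ],
  "jaw": 0.7
}}

```text
time: 4.12
eef_pos: [0.5908, -0.0089, 0.1563]
tcp_rot: [0.225, 0.974, 0.0, 0.001]
contact_force: [0.5, -1.5, -0.5]
opening: 0.695
finger_force: 0.0
```

Run:
```python
from h import *
st=ctrl.get_state(); print(st["time"],st["eef_pos"],st["tcp_rot"],st["qpos"],st["opening"])
a=ctrl.read_camera("side")[:,:,::-1];b=ctrl.read_camera("top")[:,:,::-1]
f=lambda im,u,v,w,h:cv2.resize(im[v:v+h,u:u+w],(400,300),interpolation=cv2.INTER_CUBIC)
cv2.imwrite("pics/z3.png",np.hstack([f(a,225,150,80,60),f(b,220,165,80,60)]))
```

```text
4.125 [ 0.59082026 -0.00891353  0.15625551] [2.24603950e-01 9.74449324e-01 1.33898071e-04 1.24978398e-03] [-1.86753107e-01  1.96600105e-01  1.86541183e+00  1.90975826e-04
  1.07707248e+00 -1.30456620e+00] 0.6950535547938984
```

View pics/z3.png

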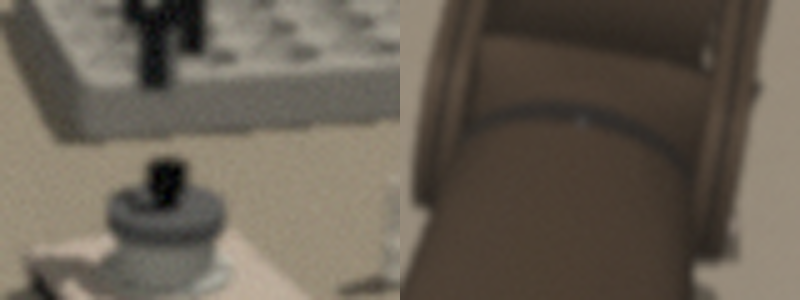

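Request:
{"api": "apply_moves", "payload": {
  "series": [
    [0, 0, -0.03, 0, 0, 0],
    [0, 0, -0.06, 0, 0, 0],
    [0, 0, -0.08, 0, 0, 0],
    [0, 0, -0.08, 0, 0, 0],
    [0, 0, -0.08, 0, 0, 0]
  ]
}}

```text
time: 4.85
eef_pos: [0.5909, -0.0094, 0.0917]
tcp_rot: [0.225, 0.974, 0.0, 0.001]
contact_force: [-0.4, 0.5, 0.6]
opening: 0.699
finger_force: 0.0
```

Request:
{"api": "apply_moves", "payload": {
  "series": [
    [0, 0, 0, 0, 0, 0],
    [0, 0, 0, 0, 0, 0],
    [0, 0, 0, 0, 0, 0],
    [0, 0, 0, 0, 0, 0],
    [0, 0, 0, 0, 0, 0],
    [0, 0, 0, 0, 0, 0]
  ],
  "jaw": 0,
  "squeeze": 30
}}

```text
time: 5.6
eef_pos: [0.5904, -0.0094, 0.0913]
tcp_rot: [0.225, 0.974, 0.0, 0.001]
contact_force: [-1.2, 1.0, 6.4]
opening: 0.267
finger_force: 29.6
```

Request:
{"api": "apply_moves", "payload": {
  "series": [
    [0, 0, 0.01, 0, 0, 0],
    [0, 0, 0.03, 0, 0, 0],
    [0, 0, 0.06, 0, 0, 0],
    [0, 0, 0.09, 0, 0, 0],
    [0, -0.03, 0.09, 0, 0, 0],
    [0, -0.07, 0.09, 0, 0, 0],
    [0.01, -0.12, 0.09, 0, 0, 0],
    [0.0125, -0.16, 0.09, 0, 0, 0],
    [0.0125, -0.176, 0.09, 0, 0, 0],
    [0.0125, -0.176, 0.05, 0, 0, 0],
    [0.0125, -0.176, 0.01, 0, 0, 0],
    [0.0125, -0.176, -0.02, 0, 0, 0],
    [0.0125, -0.176, -0.04, 0, 0, 0],
    [0.0125, -0.176, -0.055, 0, 0, 0],
    [0.0125, -0.176, -0.06, 0, 0, 0],
    [0.0125, -0.176, -0.06, 0, 0, 0]
  ]
}}

```text
time: 7.6
eef_pos: [0.6002, -0.1502, 0.0427]
tcp_rot: [0.225, 0.974, -0.0, 0.0]
contact_force: [-0.2, 0.5, -0.5]
opening: 0.264
finger_force: 29.6
```

Request:
{"api": "apply_moves", "payload": {
  "series": [
    [0, 0, -0.003, 0, 0, 0],
    [0, 0, -0.005, 0, 0, 0],
    [0, 0, -0.0065, 0, 0, 0],
    [0, 0, -0.0065, 0, 0, 0]
  ]
}}

```text
time: 8.1
eef_pos: [0.6, -0.1502, 0.0373]
tcp_rot: [0.225, 0.974, -0.0, 0.0]
contact_force: [-1.6, 0.3, 0.2]
opening: 0.268
finger_force: 29.7
```

Request:
{"api": "apply_moves", "payload": {
  "series": [
    [0, 0, -0.001, 0, 0, 0],
    [0, 0, -0.002, 0, 0, 0],
    [0, 0, -0.002, 0, 0, 0]
  ]
}}

```text
time: 8.48
eef_pos: [0.6, -0.1502, 0.0373]
tcp_rot: [0.225, 0.974, -0.0, -0.0]
contact_force: [-4.2, 1.9, 9.2]
opening: 0.263
finger_force: 30.4
```

Contact. Release, rise, and go over the plug (wrist turned so the fingers close along world y).

Request:
{"api": "apply_moves", "payload": {
  "series": [
    [0, 0, 0.001, 0, 0, 0],
    [0, 0, 0.001, 0, 0, 0],
    [0, 0, 0.001, 0, 0, 0],
    [0, 0, 0.001, 0, 0, 0],
    [0, 0, 0.03, 0, 0, 0],
    [0, 0, 0.08, 0, 0, 0],
    [0, 0, 0.15, 0, 0, 0],
    [0, 0, 0.2, 0, 0, 0]
  ],
  "jaw": 0.7
}}

```text
time: 9.48
eef_pos: [0.6005, -0.1503, 0.1983]
tcp_rot: [0.225, 0.974, -0.0, 0.001]
contact_force: [0.4, 0.0, -0.5]
opening: 0.699
finger_force: 0.0
```

Run:
```python
from h import *
st=ctrl.get_state(); print(st["time"],st["eef_pos"],R.from_quat(st["tcp_rot"]).as_matrix().round(3).tolist())
```

```text
9.475 [ 0.6004657  -0.15034746  0.19827704] [[-0.899, 0.438, 0.002], [0.438, 0.899, -0.001], [-0.003, 0.0, -1.0]]
```

Request:
{"api": "apply_moves", "payload": {
  "series": [
    [-0.02, 0.07, 0, 0, 0, -0.15],
    [-0.04, 0.14, 0, 0, 0, -0.3],
    [-0.06, 0.21, 0, 0, 0, -0.45],
    [-0.08, 0.28, 0, 0, 0, -0.6],
    [-0.1, 0.35, 0, 0, 0, -0.711],
    [-0.12, 0.42, 0, 0, 0, -0.711],
    [-0.135, 0.49, 0, 0, 0, -0.711],
    [-0.148, 0.55, 0, 0, 0, -0.711],
    [-0.148, 0.55, 0, 0, 0, -0.711]
  ],
  "jaw": 0.85
}}

```text
time: 10.6
eef_pos: [0.4802, 0.2927, 0.1954]
tcp_rot: [0.483, 0.876, 0.0, -0.0]
contact_force: [0.1, -0.6, -0.7]
opening: 0.843
finger_force: 0.0
```

Request:
{"api": "apply_moves", "payload": {
  "series": [
    [0, 0, -0.02, 0, 0, -0.2],
    [0, 0, -0.04, 0, 0, -0.4],
    [0, 0, -0.06, 0, 0, -0.6],
    [0, 0, -0.07, 0, 0, -0.711],
    [0, 0, -0.07, 0, 0, -0.711],
    [0, 0, -0.07, 0, 0, -0.711]
  ]
}}

```text
time: 11.35
eef_pos: [0.482, 0.2895, 0.14]
tcp_rot: [0.707, 0.707, 0.0, 0.0]
contact_force: [0.1, -0.9, 0.4]
opening: 0.852
finger_force: 0.0
```

Run:
```python
from h import *
st=ctrl.get_state(); print(st["time"],st["eef_pos"],R.from_quat(st["tcp_rot"]).as_matrix().round(3).tolist(),st["qpos"])
A={c:np.mean([ctrl.read_camera(c).astype(float) for _ in range(4)],0) for c in("side","top")}
for c in A: np.save(c+"2.npy",A[c])
f=lambda im,u,v,w,h:cv2.resize(im[v:v+h,u:u+w,::-1].astype(np.uint8),(400,300),interpolation=cv2.INTER_CUBIC)
s,t=A["side"],A["top"]
cv2.imwrite("pics/z4.png",np.vstack([np.hstack([f(s,238,180,40,30),f(t,240,178,40,30)]),np.hstack([f(s,185,130,64,48),f(s,230,180,96,72)])]))
```

```text
11.35 [0.48195253 0.28946021 0.13995808] [[-0.001, 1.0, 0.001], [1.0, 0.001, 0.0], [0.0, 0.001, -1.0]] [ 3.60466395e-01  1.57754849e-01  1.94376414e+00 -1.63703565e-04
  1.03938983e+00  3.59800547e-01]
```

View pics/z4.png

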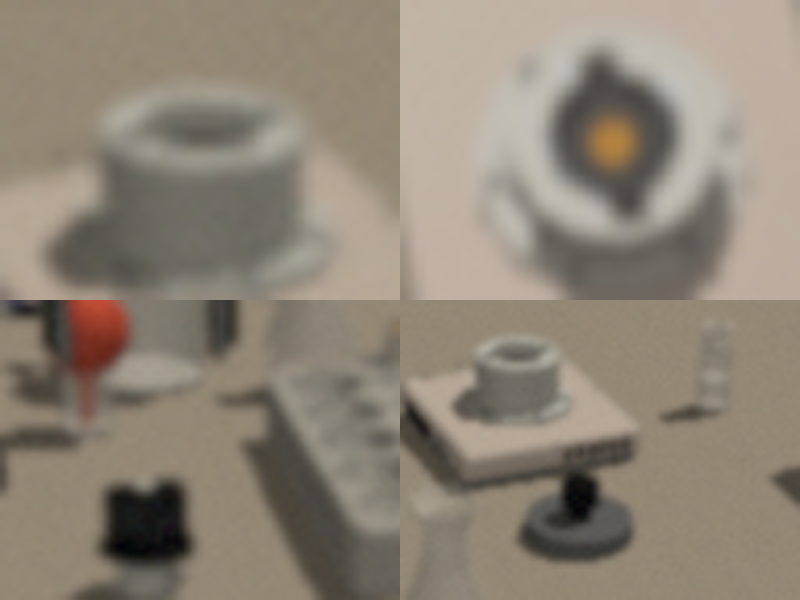

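Run:
```python
from h import *
t=np.load("top2.npy").mean(2); s=np.load("side2.npy").mean(2)
print(atz("top",(260.8,190.5),.062),atz("top",(261.3,191),.062))
def bore(p):
    r=.024*np.array([np.cos(p[2]),np.sin(p[2])]); n=np.array([-r[1],r[0]])/.024*.005
    e=np.array([r*.98+n,r*.98-n,-r*.98+n,-r*.98-n])+p[:2]
    return np.vstack([circ(p[0],p[1],.062,.0175),np.c_[e,np.full(4,.062)]])
print(t[182:203,250:272].astype(int))
for thr in(130,140,150): print(thr,fit(t,"top",(248,275,180,202),thr,bore,[.59,-.009,.19],[.008,.008,.15],False))
print(proj("side",circ(.59,-.009,.062,.028)).min(0),proj("side",circ(.59,-.009,.062,.028)).max(0))
print(s[196:202,244:272].astype(int))
```

```text
[ 0.59073034 -0.00960695  0.062     ] [ 0.58936693 -0.01091573  0.062     ]
[[179 179 178 178 181 184 185 182 174 165 162 172 182 186 186 185 184 182
  180 179 178 177]
 [179 177 174 175 182 186 185 174 152 131 131 151 174 185 187 186 186 185
  184 182 179 178]
 [179 175 165 169 180 188 185 165 127  98  99 126 158 175 180 184 187 186
  185 184 182 179]
 [181 175 164 170 183 186 180 156 112  81  80  99 126 144 158 175 186 188
  187 186 184 181]
 [184 180 175 180 185 180 162 132  95  76  74  80  89 101 120 151 176 187
  188 186 186 184]
 [186 185 184 186 183 165 133 100  78  76  78  78  75  76  87 117 152 177
  187 187 186 185]
 [187 186 187 187 176 144 103  77  74  80  84  84  81  76  75  89 120 157
  181 186 186 186]
 [187 188 188 186 169 126  84  73  78  87  94  95  91  84  79  80  97 137
  173 185 186 184]
 [187 186 188 183 161 113  78  77  86  99 108 111 106  93  82  79  87 124
  168 185 185 179]
 [185 186 188 182 156 109  80  80  91 109 118 121 117 100  85  80  83 120
  167 184 185 175]
 [180 183 187 184 162 116  84  81  93 110 120 123 118 101  85  80  87 124
  169 184 185 176]
 
[... 1246 characters left out ...]
134 141 140 129 109  97 103 115 124 129 134 138 141 143 142 140 139 135
  135 133 131 126 120 123 146 160 161 157]
 [150 158 155 140 113  94  96  99 106 109 114 119 121 121 123 120 117 116
  117 112 109 111 111 126 147 162 166 164]
 [161 164 163 148 118  96  95  99 100 103 106 108 110 108 109 108 107 106
  106 106 107 107 110 124 147 161 167 165]
 [165 166 164 147 118  96  93  95  99 102 104 106 107 106 106 107 106 106
  103 105 105 106 110 124 148 164 167 167]
 [162 158 149 135 111  98  95  96 103 102 105 106 106 106 106 108 106 106
  104 104 105 107 110 122 147 164 170 169]
 [154 135 119 108  98  93  93  98 100 103 105 105 106 106 108 103 104 105
  104 104 105 108 108 124 148 164 169 168]]
```

Request:
{"api": "apply_moves", "payload": {
  "series": [
    [0, 0, -0.04, 0, 0, 0],
    [0, 0, -0.08, 0, 0, 0],
    [0, 0, -0.105, 0, 0, 0],
    [0, 0, -0.11, 0, 0, 0],
    [0, 0, -0.11, 0, 0, 0]
  ]
}}

```text
time: 12.38
eef_pos: [0.482, 0.2901, 0.0521]
tcp_rot: [0.707, 0.707, 0.0, 0.0]
contact_force: [-0.1, 0.7, -0.3]
opening: 0.852
finger_force: 0.0
```

Request:
{"api": "apply_moves", "payload": {
  "series": [
    [0, 0, 0, 0, 0, 0],
    [0, 0, 0, 0, 0, 0],
    [0, 0, 0, 0, 0, 0],
    [0, 0, 0, 0, 0, 0],
    [0, 0, 0, 0, 0, 0]
  ],
  "jaw": 0,
  "squeeze": 20
}}

```text
time: 13.0
eef_pos: [0.4823, 0.2903, 0.053]
tcp_rot: [0.707, 0.707, 0.001, 0.0]
contact_force: [-1.6, -0.1, 5.8]
opening: 0.515
finger_force: 20.4
```

Request:
{"api": "apply_moves", "payload": {
  "series": [
    [0, 0, 0, 0, 0, 0],
    [0, 0, 0, 0, 0, 0],
    [0, 0, 0, 0, 0, 0],
    [0, 0, 0.005, 0, 0, 0],
    [0, 0, 0.005, 0, 0, 0.2],
    [0, 0, 0.005, 0, 0, 0.4],
    [0, 0, 0.005, 0, 0, 0.6],
    [0, 0, 0.005, 0, 0, 0.8],
    [0, 0, 0.005, 0, 0, 1.0]
  ],
  "jaw": 0.85
}}

```text
time: 14.12
eef_pos: [0.4816, 0.2899, 0.0558]
tcp_rot: [0.38, 0.925, 0.0, 0.0]
contact_force: [-0.2, 0.6, -0.1]
opening: 0.852
finger_force: 0.0
```

Request:
{"api": "apply_moves", "payload": {
  "series": [
    [0, 0, 0, 0, 0, 0.2],
    [0, 0, 0, 0, 0, 0.4],
    [0, 0, 0, 0, 0, 0.6],
    [0, 0, 0, 0, 0, 0.8],
    [0, 0, 0, 0, 0, 1.0],
    [0, 0, 0, 0, 0, 1.0],
    [0, 0, 0, 0, 0, 1.0]
  ]
}}

```text
time: 15.0
eef_pos: [0.4815, 0.2899, 0.0556]
tcp_rot: [0.001, 1.0, 0.0, 0.0]
contact_force: [0.3, -0.7, 0.3]
opening: 0.849
finger_force: 0.0
```

Request:
{"api": "apply_moves", "payload": {
  "series": [
    [0, 0, 0, 0, 0, 0],
    [0, 0, 0, 0, 0, 0],
    [0, 0, 0, 0, 0, 0],
    [0, 0, 0, 0, 0, 0],
    [0, 0, 0, 0, 0, 0],
    [0, 0, 0, 0, 0, 0],
    [0, 0, 0, 0, 0, 0]
  ],
  "jaw": 0,
  "squeeze": 60
}}

```text
time: 15.88
eef_pos: [0.4817, 0.29, 0.0558]
tcp_rot: [-0.0, 1.0, 0.0, 0.0]
contact_force: [-0.1, -0.1, 2.0]
opening: 0.22
finger_force: 60.1
```

Request:
{"api": "apply_moves", "payload": {
  "series": [
    [0, 0, 0.03, 0, 0, 0],
    [0, 0, 0.08, 0, 0, 0],
    [0, 0, 0.14, 0, 0, 0],
    [0.02, -0.06, 0.15, 0, 0, 0.05],
    [0.04, -0.12, 0.15, 0, 0, 0.1],
    [0.06, -0.18, 0.15, 0, 0, 0.15],
    [0.08, -0.24, 0.15, 0, 0, 0.2],
    [0.105, -0.3, 0.15, 0, 0, 0.25],
    [0.125, -0.35, 0.15, 0, 0, 0.25],
    [0.136, -0.374, 0.13, 0, 0, 0.25],
    [0.136, -0.374, 0.1, 0, 0, 0.25],
    [0.136, -0.374, 0.09, 0, 0, 0.25],
    [0.136, -0.374, 0.09, 0, 0, 0.25]
  ]
}}

```text
time: 17.5
eef_pos: [0.5891, -0.0084, 0.1259]
tcp_rot: [-0.099, 0.995, 0.001, -0.002]
contact_force: [-0.1, 0.1, -1.2]
opening: 0.219
finger_force: 59.7
```

Run:
```python
from h import *
st=ctrl.get_state(); print(st["time"],st["eef_pos"],R.from_quat(st["tcp_rot"]).as_matrix().round(3).tolist(),st["contact_force"])
s=np.mean([ctrl.read_camera("side").astype(float) for _ in range(4)],0); np.save("side3.npy",s)
f=lambda im,u,v,w,h:cv2.resize(im[v:v+h,u:u+w,::-1].astype(np.uint8),(640,480),interpolation=cv2.INTER_CUBIC)
cv2.imwrite("pics/z5.png",f(s,225,160,64,48))
```

```text
17.5 [ 0.58910017 -0.00836935  0.12586391] [[-0.981, -0.196, -0.003], [-0.196, 0.981, 0.001], [0.003, 0.001, -1.0]] [-0.12442621  0.13599964 -1.16420526]
```

View pics/z5.png

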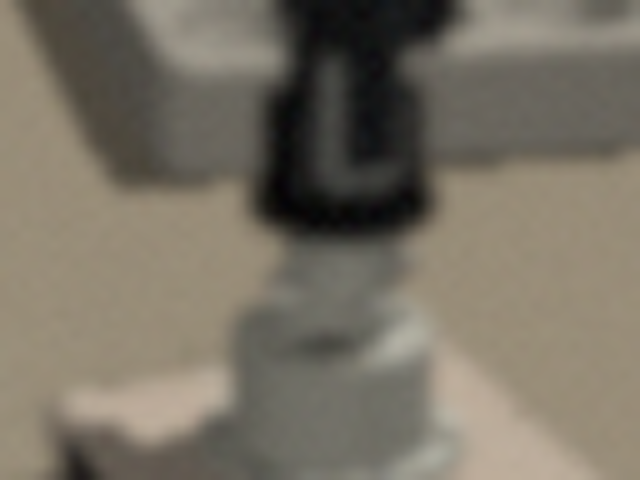

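Run:
```python
from h import *
s=np.load("side3.npy").mean(2)
for z in(.12,.107,.097,.083,.062,.045): print(z,proj("side",[.589,-.0084,z]).round(2))
for r in list(range(177,192,1))+list(range(198,206)): print(r,' '.join("%3d"%x for x in s[r,244:274]))
for z,r in((.097,.026),(.062,.028),(.045,.028)): 
    q=proj("side",circ(.589,-.0084,z,r)); print(z,q[:,0].min(),q[:,0].max())
```

```text
0.12 [[258.13 172.1 ]]
0.107 [[258.07 176.6 ]]
0.097 [[258.02 180.04]]
0.083 [[257.95 184.81]]
0.062 [[257.84 191.89]]
0.045 [[257.75 197.56]]
177  87  89  97  98  99  89  70  43  17  10  22  28  44  60  65  64  60  56  59  58  53  39  39  65  95 113 121 120 120 121
178  96 101 111 119 115  97  66  37   9  10  21  25  36  50  59  62  58  56  56  51  39  31  33  59  97 122 135 134 135 134
179 122 123 130 133 128 103  64  30  10   7  17  17  20  28  42  44  40  38  38  32  25  13  20  51  89 120 135 136 136 138
180 135 135 138 137 130 105  67  30  15   7   7  11  10  16  22  17  18  21  20  16  13  18  18  49  88 120 135 137 137 138
181 138 138 137 138 131 113  81  47  24  15  10   8  10   7  15   7  10  15   8  13  16  26  37  67 101 126 135 137 137 136
182 137 137 138 137 135 125 108  81  60  42  31  23  12  18  12  19  16  19  21  26  32  50  70  96 118 131 137 135 136 138
183 137 139 137 139 137 132 125 115  97  75  55  45  46  42  42  40  42  44  47  54  64  85 107 122 133 135 136 138 137 139
184 137 139 138 138 138 137 134 129 121  97  84  77  76  76  76  77  76  77  79  81  93 1
[... 1325 characters left out ...]
9 108 109 111 109 110 107 107 108 110 111 115 128 153 170 175 175 172 172
202 136 109  94  88  91  93  95 101 103 105 108 108 110 111 111 110 108 108 106 108 109 111 113 125 144 161 167 171 171 172
203 108  92  85  84  88  92  98 101 104 105 108 107 108 111 109 111 108 108 106 107 107 110 113 128 141 147 154 163 170 172
204  91  88  85  89  89  92  97 103 102 107 106 109 109 111 110 111 107 108 106 109 109 114 123 140 153 155 154 160 168 171
205  87  89  87  88  89  89  91  96 102 106 107 108 110 109 110 109 109 108 108 110 118 127 142 159 166 160 154 159 168 171
0.097 248.43961772947054 267.57694544444865
0.062 247.63692958617358 268.0231919306954
0.045 247.60570053715188 267.88530086650053
```

Request:
{"api": "apply_moves", "payload": {
  "series": [
    [-0.002, 0, 0, 0, 0, 0],
    [-0.002, 0, 0, 0, 0, 0],
    [-0.002, 0, 0, 0, 0, 0]
  ]
}}

```text
time: 18.08
eef_pos: [0.5887, -0.0093, 0.1277]
tcp_rot: [-0.098, 0.995, -0.0, 0.0]
contact_force: [-1.0, 1.1, -0.6]
opening: 0.222
finger_force: 59.7
```

Run:
```python
from h import *
st=ctrl.get_state(); print(st["time"],st["eef_pos"],st["contact_force"])
s=np.mean([ctrl.read_camera("side").astype(float) for _ in range(4)],0).mean(2)
print(ctrl.get_state()["eef_pos"])
def edge(row,u0,u1):
    x=np.arange(u0,u1,.05); v=np.interp(x,np.arange(512),s[row]); m=(v[0]+v[-1])/2
    i=np.where(np.diff(np.sign(v-m)))[0]; return x[i].round(2)
x,y,z=st["eef_pos"]
for dz in(-.0285,-.043): print("exp col",dz,proj("side",[x,y,z+dz]))
for r in(179,180,181): print("flange",r,edge(r,245,256),edge(r,262,272))
for r in(184,185,186,187): print("barrel",r,edge(r,247,256),edge(r,261,270))
for r in(197,198,199): print("tower",r,edge(r,244,250),edge(r,265,270))
```

```text
18.075 [ 0.58871565 -0.00930861  0.12774154] [-0.97526537  1.08844092 -0.63298655]
[ 0.58867194 -0.00934405  0.12751408]
exp col -0.0285 [[257.99264466 179.3970915 ]]
exp col -0.043 [[257.91879726 184.34996458]]
flange 179 [249.4] [267.55]
flange 180 [249.5] [267.3]
flange 181 [249.9] [266.75]
barrel 184 [252.25] [264.55]
barrel 185 [252.25] [264.6]
barrel 186 [251.55] [265.1]
barrel 187 [250.6] [264.85]
tower 197 [247.7] [267.6]
tower 198 [247.65] [267.55]
tower 199 [247.55] [267.55]
```

Request:
{"api": "apply_moves", "payload": {
  "series": [
    [-0.002, 0, 0, 0, 0, 0],
    [-0.002, 0, -0.005, 0, 0, 0],
    [-0.002, 0, -0.01, 0, 0, 0],
    [-0.002, 0, -0.014, 0, 0, 0],
    [-0.002, 0, -0.0165, 0, 0, 0],
    [-0.002, 0, -0.0165, 0, 0, 0]
  ]
}}

```text
time: 19.02
eef_pos: [0.587, -0.0093, 0.1141]
tcp_rot: [-0.098, 0.995, 0.0, -0.0]
contact_force: [0.5, -0.6, -2.2]
opening: 0.224
finger_force: 59.7
```

Request:
{"api": "apply_moves", "payload": {
  "series": [
    [0, 0, -0.002, 0, 0, 0],
    [0, 0, -0.004, 0, 0, 0],
    [0, 0, -0.005, 0, 0, 0],
    [0, 0, -0.005, 0, 0, 0]
  ]
}}

```text
time: 19.52
eef_pos: [0.587, -0.0093, 0.1102]
tcp_rot: [-0.098, 0.995, 0.0, -0.0]
contact_force: [0.4, 0.5, -1.7]
opening: 0.221
finger_force: 59.7
```

Request:
{"api": "apply_moves", "payload": {
  "series": [
    [0, 0, -0.003, 0, 0, 0],
    [0, 0, -0.006, 0, 0, 0],
    [0, 0, -0.009, 0, 0, 0],
    [0, 0, -0.012, 0, 0, 0],
    [0, 0, -0.0145, 0, 0, 0],
    [0, 0, -0.0145, 0, 0, 0]
  ]
}}

```text
time: 20.27
eef_pos: [0.5874, -0.0094, 0.0992]
tcp_rot: [-0.098, 0.995, -0.0, 0.0]
contact_force: [-1.6, 0.4, 4.0]
opening: 0.222
finger_force: 60.5
```

Request:
{"api": "apply_moves", "payload": {
  "series": [
    [0, 0, -0.003, 0, 0, 0],
    [0, 0, -0.006, 0, 0, 0],
    [0, 0, -0.008, 0, 0, 0],
    [0, 0, -0.009, 0, 0, 0],
    [0, 0, -0.009, 0, 0, 0]
  ]
}}

```text
time: 20.9
eef_pos: [0.5876, -0.0093, 0.0939]
tcp_rot: [-0.098, 0.995, -0.0, 0.0]
contact_force: [-4.1, 0.2, 12.8]
opening: 0.223
finger_force: 61.7
```

Request:
{"api": "apply_moves", "payload": {
  "series": [
    [0, 0.0001, -0.0005, 0, 0, -0.11],
    [0, 0.0003, -0.0005, 0, 0, -0.22],
    [0, 0.0004, -0.0005, 0, 0, -0.33],
    [0, 0.0006, -0.0005, 0, 0, -0.44],
    [0, 0.0007, -0.0005, 0, 0, -0.55],
    [0, 0.0009, -0.0005, 0, 0, -0.66],
    [0, 0.001, -0.0005, 0, 0, -0.77],
    [0, 0.0011, -0.0005, 0, 0, -0.89],
    [0, 0.0011, -0.0005, 0, 0, -0.89]
  ],
  "squeeze": 90
}}

```text
time: 22.02
eef_pos: [0.5887, -0.0097, 0.0941]
tcp_rot: [0.249, 0.969, -0.001, 0.002]
contact_force: [-4.2, -2.9, 13.1]
opening: 0.214
finger_force: 89.5
```

Run:
```python
from h import *
st=ctrl.get_state(); print(st["time"],st["eef_pos"],st["contact_force"],st["wrist_torque"],R.from_quat(st["tcp_rot"]).as_matrix().round(3)[:2,1])
```

```text
22.025 [ 0.58869636 -0.00973525  0.09406472] [-4.21309182 -2.87524785 13.13470537] [-0.4265059   0.85103305 -0.04114996] [0.481 0.876]
```

Request:
{"api": "apply_moves", "payload": {
  "series": [
    [-0.0002, -0.0003, 0, 0, 0, -0.11],
    [-0.0004, -0.0006, 0, 0, 0, -0.22],
    [-0.0006, -0.0008, 0, 0, 0, -0.33],
    [-0.0006, -0.0008, 0, 0, 0, -0.44],
    [-0.0006, -0.0008, 0, 0, 0, -0.55],
    [-0.0006, -0.0008, 0, 0, 0, -0.66],
    [-0.0006, -0.0008, 0, 0, 0, -0.77],
    [-0.0006, -0.0008, 0, 0, 0, -0.85],
    [-0.0006, -0.0008, 0, 0, 0, -0.85]
  ]
}}

```text
time: 23.15
eef_pos: [0.588, -0.0099, 0.094]
tcp_rot: [0.552, 0.834, 0.0, 0.002]
contact_force: [-3.7, -1.6, 12.9]
opening: 0.22
finger_force: 89.6
```

Run:
```python
from h import *
st=ctrl.get_state(); print(st["time"],st["eef_pos"],st["contact_force"],st["wrist_torque"],R.from_quat(st["tcp_rot"]).as_matrix().round(3)[:2,1])
```

```text
23.15 [ 0.58803069 -0.00990315  0.09401862] [-3.695344   -1.63102429 12.92404429] [-0.12299608  0.87093324  0.06689149] [0.921 0.39 ]
```

Request:
{"api": "apply_moves", "payload": {
  "series": [
    [0, 0, 0, 0, 0, -0.05],
    [0, 0, 0, 0, 0, -0.1],
    [0, 0, -0.0005, 0, 0, -0.15],
    [0, 0, -0.0005, 0, 0, -0.15],
    [0, 0, -0.0005, 0, 0, -0.15]
  ]
}}

```text
time: 23.78
eef_pos: [0.5887, -0.0098, 0.094]
tcp_rot: [0.598, 0.802, 0.0, 0.003]
contact_force: [-2.1, -0.6, 12.6]
opening: 0.215
finger_force: 90.2
```

Run:
```python
from h import *
st=ctrl.get_state(); print(st["time"],st["eef_pos"],st["contact_force"],st["wrist_torque"],R.from_quat(st["tcp_rot"]).as_matrix().round(3)[:2,1])
```

```text
23.775 [ 0.58872106 -0.00977248  0.09402304] [-2.10795999 -0.55441934 12.64347763] [0.16410062 0.52698333 1.12592838] [0.958 0.285]
```

Request:
{"api": "apply_moves", "payload": {
  "series": [
    [0, 0, -0.001, 0, 0, -0.03],
    [0, 0, -0.002, 0, 0, -0.05],
    [0, 0, -0.002, 0, 0, -0.05],
    [0, 0, -0.002, 0, 0, -0.05]
  ]
}}

```text
time: 24.28
eef_pos: [0.5896, -0.0095, 0.094]
tcp_rot: [0.616, 0.788, 0.002, 0.003]
contact_force: [-4.0, 1.0, 18.3]
opening: 0.215
finger_force: 90.4
```

Run:
```python
from h import *
st=ctrl.get_state(); print(st["time"],st["eef_pos"],st["contact_force"],st["wrist_torque"],R.from_quat(st["tcp_rot"]).as_matrix().round(3).tolist())
s=np.mean([ctrl.read_camera("side").astype(float) for _ in range(4)],0)
f=lambda u,v,w,h:cv2.resize(s[v:v+h,u:u+w,::-1].astype(np.uint8),(400,300),interpolation=cv2.INTER_CUBIC)
cv2.imwrite("pics/z6.png",np.hstack([f(230,170,56,42),f(200,150,128,96)]))
```

```text
24.275 [ 0.58956027 -0.00945277  0.09400674] [-4.00154006  0.99101943 18.3168852 ] [0.31898283 0.69475824 0.13887014] [[-0.242, 0.97, 0.007], [0.97, 0.242, -0.001], [-0.003, 0.006, -1.0]]
```

View pics/z6.png

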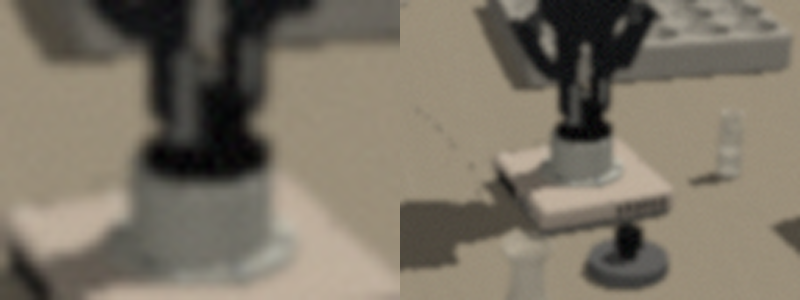

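Request:
{"api": "apply_moves", "payload": {
  "series": [
    [0, 0, 0, 0, 0, -0.04],
    [0, 0, 0, 0, 0, -0.08],
    [0, 0, 0, 0, 0, -0.08]
  ]
}}

```text
time: 24.85
eef_pos: [0.5897, -0.0093, 0.094]
tcp_rot: [0.636, 0.772, 0.001, 0.004]
contact_force: [-3.6, 2.6, 17.3]
opening: 0.214
finger_force: 92.7
```

```bash
cat > p.py <<'E'
from h import *
st=ctrl.get_state(); m=R.from_quat(st["tcp_rot"]).as_matrix(); print(st["time"],st["eef_pos"],st["contact_force"],st["wrist_torque"],"psi",np.degrees(np.arctan2(m[1,1],m[0,1])),st["joint_efforts"],st["opening"])
E
python3 p.py
```

```text
24.85 [ 0.58969832 -0.00925442  0.09399122] [-3.60821201  2.57232565 17.3086174 ] [0.54495127 0.59147987 1.90162006] psi 10.98679980294396 [ -3.29433158 -25.93954325 -18.73737216   0.64205144  -0.86522419
   1.89342588] 0.21439920821891884
```

Request:
{"api": "apply_moves", "payload": {
  "series": [
    [0, 0, 0, 0, 0, 0],
    [0, 0, 0, 0, 0, 0],
    [0, 0, 0, 0, 0, 0],
    [0, 0, 0, 0, 0, 0]
  ]
}}

```text
time: 25.35
eef_pos: [0.5897, -0.0092, 0.094]
tcp_rot: [0.636, 0.771, 0.001, 0.004]
contact_force: [-4.5, 2.1, 17.7]
opening: 0.213
finger_force: 92.7
```

```bash
python3 p.py
```

```text
25.35 [ 0.58972043 -0.00924583  0.09401904] [-4.46076054  2.09129245 17.65840613] [0.51288519 0.50437617 1.8598516 ] psi 10.977724006027696 [ -3.2117895  -25.896492   -18.76124024   0.64433992  -0.86893922
   1.86915882] 0.21280535243395318
```

Steady against the stop (1.86 N·m), flange pressed on the rim.

```bash
python3 -c "from plant import ctrl; print(ctrl.sign_off())"
```

```text
the job is handed in; nothing more can be done
None
```

I handed the job in at about 25 s. The lid stands upright on the bench clear of the calibrator. The plug is held pressed home (about 18 N) and turned against the stop; the arm turned about 90° for the 80° stop, so it probably slipped slightly in the grip. The last side picture still shows the vial standing and the top of the flask upright.

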